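Clamp the magnet rack with the coarse ring only

ROBOT

A 7-joint arm with a two-finger parallel gripper is mounted at the origin on a cart in front of the work surface, level with it; the furniture and walls round the work are solid. World frame = base frame: x ahead of the robot, y to its left, z up, the work surface at z = 0. Lengths are in m, angles in rad, forces in N, time in s.
With the tool pointing down it reaches from about 0.425 to 0.925 m from the base axis. Payload 6.8 kg.
Tool frame: the origin (TCP) lies midway between the tips of the shut fingers; the grasp point (between the pads) lies 19 mm behind it; z points along the fingers, y is the line along which they close (so a half turn about z gives the same grasp; the last joint's range is limited). The gripper opens to 85 mm and grips with 20 to 120 N. Pads are 22 mm wide; open, the fingers measure 114 mm over their backs; the gripper's body (76 mm by 85 mm) begins 54 mm behind the grasp point. The pads swing forward as they close: fully open they stand 13 mm farther back than shut.
Start: joints at [-1.415, 0.477, 0.022, 1.555, -0.011, 1.109, -0.083], TCP at [0.176, 0.652, 0.231] pointing down, gripper open.
Joint ranges: [-2.96, 2.96], [-0.34, 2.1], [-1.41, 1.46], [0.24, 2.44], [-1.37, 4.51], [0.17, 1.92], [-2.96, 2.96]. Speed limits (rad/s): [2.39, 2.39, 3.14, 3.14, 3.14, 3.14, 3.14].

INTERFACE

Orientations are given as a rotation vector (axis times angle).
In Python, from bench import r gives the robot as it stands. The module is installed in compiled form; this text tells all that it offers.
- The arm moves only by the tool apply_moves, never from a script. Its argument "rows" is a list of rows, each a list of 6 numbers: the shift along the tool's x, y, z scaled (see below), then the turn, a rotation vector about the tool's x, y, z scaled (see below). A call has 1 to 5 rows; each row is the pose to reach, as a shift and turn from the pose commanded when the call began, along the tool's axes at that moment; what a row does not reach only later rows make up. The controller multiplies each number of a shift by 0.25 m and each number of a turn by 90 degrees. A row lasts 1/8 s, in which the tool goes at most 62.5 mm and 10.7 degrees, less where a joint would pass 70% of its speed; a pose out of reach is approached as far as the arm can. A call with a number of a shift or a turn outside -1 to 1 is refused whole. A call with a gripper value outside its range is refused whole. "claw" is the opening, from 0 (shut) to 1 (fully open), set as the call begins (left out, the last holds). The fingers move at their own pace and stop on an object; "newtons" is the grip in N (left out, the last holds). Time passes only in rows, so rows that repeat a pose let the fingers close. It gives the time, the measured TCP pose, the force, the opening and the grip force at its end, in the units of the state.
- r.get_obs(): the state, without advancing time (a new reading comes with each control period).
- r.grab_frame(name): name is "scene" or "side" or "wrist"; returns a dict with "pixels" (400x640x3 uint8, red, green, blue), "intrinsics" (3x3 intrinsics, pixels), "eye" and "attitude" of the camera in the world. Camera axes: x right, y up, looking along -z (the intrinsics and any distortion apply to the point x, -y, -z); pixel columns grow to the right and rows downward; lengths in m; the calibration is good to about 2 mm. A picture is of the moment at which its call begins. There is no depth.
- r.hand_in(): hands the job in; it is judged then, once.
Trained networks look in a picture, given as the dict that the camera call returned (one of the last four; its "shot" number tells which), for a name from the list of things; names that differ only in an ending like _2 or _b are one class to them, and where a whole thing is asked for, a point or a joint stands for the part that bears it (a point fixed in the world has none). Each returns a list of dicts, best first, with "conf" (0 to 1); they miss things now and then, are a little off and sometimes report something else, mostly with a low value. They report only what shows in the picture. A call takes as long as a camera call.
- r.search_frame(picture, thing): "rect" ([left, top, width, height] in pixels, round what is visible of it).
- r.outline_of(picture, thing): "pixels" (400x640 bool, what is visible of it) and "rect" ([left, top, width, height] in pixels, round what is visible of it).
- r.landmark_of(picture, thing): "point" ([column, row] in pixels: a listed point, or the origin of a listed thing).
The state is a dict: "clock": time; "joints": joint angles; "qvel": joint speeds; "tau": joint torques, N m; "tcp_pos": TCP position; "orientation": TCP orientation; "contact_force": force on the tool from outside, world axes, zero at the start; "moment": the same for the moment, N m; "grip_width": finger opening in m; "gripper_force": force on a finger pad.
Only numpy, scipy, OpenCV 4.12 (cv2) and the standard library are available. Lean on these libraries where they do the work, as an engineer would, in place of code of your own. Each camera call takes 0.05 s, during which the arm holds its last target. There are 200 camera calls.

TASK

Stand the white magnet rack lengthwise in the open bay of the clamping stage, against or close to the dark fence, and let go of it. Then turn only the black outer (coarse) ring clockwise until the sprung jaw holds the rack against the fence with about 10 newtons (never over 20), without turning the orange fine knob on top of it, pushing on the jaw by hand or disturbing the dye bottle, the timer and the blue marker. Let go at the end.

Things in the scene. Friction and masses are not known exactly. Their poses are not given: they have to be found in the camera images.
- holder: clamping stage, fixed: base plate 150 (x) x 300 (y) x 12 mm, origin at the centre of its underside. At its -y end a dark fence, 130 mm long in x, 12 thick, top at z 26 mm, inner face at y -128 mm. Grey gear housing, 110 x 120 mm, at y 0 to 120 mm, top at z 50 mm. Between them the open bay, floor at z 12 mm; the rack's length goes along this body's x axis.
- bay (a point): point on the bay floor where the middle of the rack's underside lies when it touches the fence, centred: 17 mm from the fence, on the holder's x = 0. Axes as the holder's.
- ring_mid (a point): centre of the black coarse ring, on the vertical axis of both knobs. The ring is a plain cylinder, diameter 56 mm, 11 mm above and below this point; 4 mm gap under it, then the housing's top. The orange fine knob stands on it, diameter 24 mm, from 11 to 30 mm above this point. Grip the ring across its 56 mm, a finger either side of the fine knob; turn under 1.5 rad a grasp.
- coarse_ring (a joint): angle of the coarse ring (rad), 0 to 4, grows clockwise seen from above; each rad drives the ram 12 mm towards the fence. It stays where it is left. Turning it clockwise takes about 0.25 N m (friction, the same all along) plus 0.012 N m per newton of clamping force; easing it back takes 0.25 less 0.012 per newton. From its start 1.4 to 2.9 rad are needed, as the screw is set.
- fine_knob (a joint): angle of the orange fine knob (rad), grows clockwise; turns very easily (0.005 N m). It must stay as found.
- fine_mark (a point): outer end of the white line on top of the fine knob, 10 mm from the axis, moves with the fine knob.
- ram: steel ram from the housing, 15 mm above the bay floor; origin at its front end's centre, at holder y -34 mm less 12 mm per rad of coarse ring. Carries a hand-set screw and the sprung jaw plate, 60 mm wide, 1 to 17 mm above the floor. The jaw's rubber face is 30 to 38 mm ahead of the origin, unknown each time. Its spring yields at 2 N, then by 1 mm (0.083 rad of ring) per 2.5 N, up to 12 mm.
- magnet_rack: white magnetic tube rack with a row of black holes in its top, 34 (x) x 110 (y) x 38 mm, 0.1 to 0.2 kg, origin at the centre of its underside, loose on the bench to the right of the stage (not the one far back at the wall). Grasp it across its 34 mm, high up: the fence is 14 mm high above the bay floor and the fingers should stay above it.
- dye_bottle: brown bottle, 48 mm across, 90 mm tall, loose, origin at the centre of its underside; leave alone
- timer: small white timer, 24 x 68 x 62 mm, just behind the stage (not the one at the wall), loose, origin at the centre of its underside; leave alone
- marker_blue: blue marker lying on the bench, 14 x 120 x 12 mm, loose, origin at the centre of its underside; leave alone

How it is judged:
By the outcome, as a careful person would: the job done as asked, in the order asked, and still so for the second after the job is handed in, with the robot touching nothing.
It also fails if it takes over 64 s, if anything falls off the work surface, if the arm or the gripper's body presses on something with over 40 N, if the wrist force passes 120 N, or if a joint passes its speed limit or range.

## Working session

There is one attempt and no reset: what is moved stays moved. The work goes in short steps, Python scripts to look and compute and a tool call to move; the robot and the scene stay as the last step left them, time stands still between calls to the robot, and variables do not carry over. Pictures are saved under pics/ and viewed, at most 10 in all, crops included, and the job is handed in when it is done.

Besides the shell and the picture viewer there is one more tool, called after "Call:" by a JSON object that holds its "api" and its "payload". apply_moves: Moves the arm, as the interface text tells. Its arguments: {"type":"object","properties":{"rows":{"type":"array","items":{"type":"array","items":{"type":"number"}}},"claw":{"type":"number"},"newtons":{"type":"number"}},"required":["rows"]}

```bash
mkdir -p pics; cat > h.py <<'E'
import numpy as np, cv2
from bench import r
from scipy.spatial.transform import Rotation as R
def rot(a):
    a=np.array(a,float)
    if a.shape==(3,3): return a
    return R.from_rotvec(a).as_matrix() if a.shape==(3,) else R.from_quat(a).as_matrix()
def ray(p,uv):
    K=np.array(p["intrinsics"]);d=np.linalg.solve(K,[uv[0],uv[1],1.]);d=np.array([d[0],-d[1],-d[2]])
    return np.array(p["eye"]),rot(p["attitude"])@d
def atz(p,uv,z):
    e,d=ray(p,uv);return e+d*(z-e[2])/d[2]
def proj(p,X):
    c=rot(p["attitude"]).T@(np.array(X)-np.array(p["eye"]));c=np.array([c[0],-c[1],-c[2]])
    q=np.array(p["intrinsics"])@c;return q[:2]/q[2]
def tri(a,u,b,v):
    e1,d1=ray(a,u);e2,d2=ray(b,v)
    s=np.linalg.lstsq(np.c_[d1,-d2],e2-e1,rcond=None)[0]
    A,B=e1+d1*s[0],e2+d2*s[1];return (A+B)/2,np.linalg.norm(A-B)
def save(p,n): cv2.imwrite("pics/"+n+".png",p["pixels"][:,:,::-1])
E
python3 - <<'E'
from h import *
s=r.grab_frame("scene");d=r.grab_frame("side")
print({k:(v if k!="pixels" else 0) for k,v in s.items()});print(d["eye"],d["attitude"])
save(s,"scene0");save(d,"side0")
for t in ["holder","bay","ring_mid","fine_mark","ram","magnet_rack","dye_bottle","timer","marker_blue"]:
    a=r.landmark_of(s,t);b=r.landmark_of(d,t)
    print(t,[(np.round(x["point"]),round(x["conf"],2)) for x in a],[(np.round(x["point"]),round(x["conf"],2)) for x in b])
    if a and b: print("   ",tri(s,a[0]["point"],d,b[0]["point"]))
print(r.get_obs())
E
```

```text
{'pixels': 0, 'intrinsics': array([[414.22558731,   0.        , 319.02792572],
       [  0.        , 414.22558731, 201.58854338],
       [  0.        ,   0.        ,   1.        ]]), 'eye': array([0.35308878, 0.45114775, 0.73204967]), 'attitude': array([ 0.19025412, -0.96562209, -2.54768355]), 'shot': 1}
[ 0.34518133 -0.68587288  0.60020615] [ 0.90435639 -0.18768652 -0.35285148]
holder [(array([294., 311.]), 0.95)] [(array([267., 189.]), 0.71)]
    (array([0.53540459, 0.13634987, 0.00111476]), np.float64(0.005756695749842673))
bay [(array([322., 262.]), 0.75)] [(array([279., 209.]), 0.6)]
    (array([0.5315035 , 0.02083238, 0.01543127]), np.float64(0.0014982991870064848))
ring_mid [(array([273., 319.]), 0.71)] [(array([265., 159.]), 0.65)]
    (array([0.54703098, 0.19156076, 0.06486029]), np.float64(0.0007797247375277037))
fine_mark [(array([329., 148.]), 0.62), (array([389., 180.]), 0.34)] [(array([262., 151.]), 0.61)]
    (array([ 0.52074799, -0.04701329,  0.24530702]), np.float64(0.07495337918207941))
ram [] [(array([270., 193.]), 0.61)]
magnet_rack [(array([389., 179.]), 0.97)] [
[... 608 characters left out ...]
2))
{'clock': 1.0, 'joints': array([-1.41508702,  0.47697658,  0.02242795,  1.55542124, -0.01148542,
        1.1093087 , -0.0830914 ]), 'qvel': array([-0.0001284 , -0.00014354,  0.00131673,  0.00071239, -0.00030568,
        0.0003199 , -0.00019115]), 'tau': array([-5.30986881e-05, -5.96331024e+01,  1.60647623e+00, -2.81553626e+01,
        1.25145193e-02,  1.39215270e-03, -1.68101872e-05]), 'tcp_pos': array([0.17602976, 0.65164787, 0.23131518]), 'orientation': array([4.13236788e-01, 3.11428328e+00, 2.27420215e-05]), 'contact_force': array([ 0.5297268 , -0.61079903,  0.49874027]), 'moment': array([ 0.04783304,  0.00094617, -0.02973551]), 'gripper_force': 0.0, 'grip_width': 0.08506247319375704}
```

View pics/scene0.png

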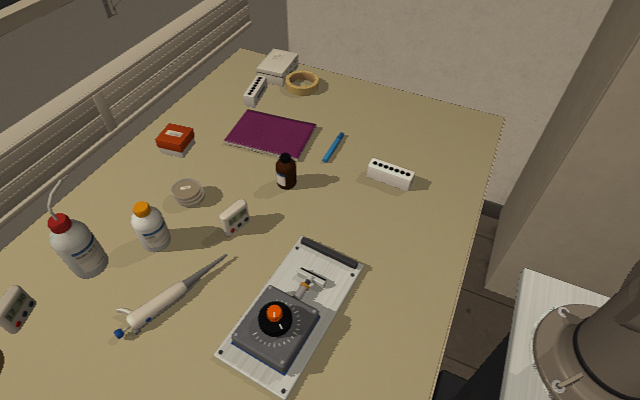

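View pics/side0.png

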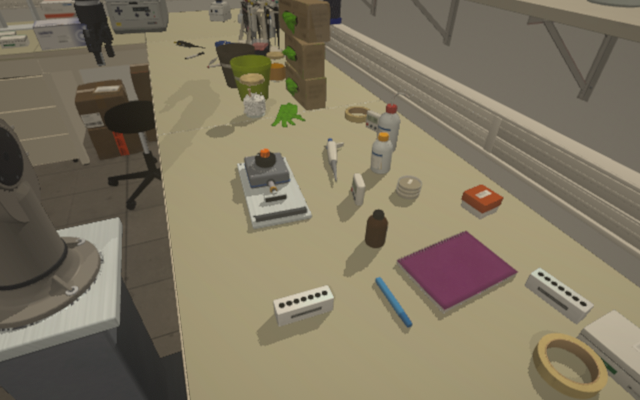

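Scene view: the target rack is at about (390,174), the stage runs from (290,315) to the fence at (330,252), and the ring is at (274,318). The bottle (286,172), timer (236,217) and marker (333,147) are clear of the path. The side view agrees: rack (304,305), stage (272,190). I'll fit the poses by silhouette.

```bash
cat >> h.py <<'E'
from scipy.optimize import minimize
def box(x0,x1,y0,y1,z0,z1): return np.array([[x,y,z] for x in(x0,x1) for y in(y0,y1) for z in(z0,z1)])
def cyl(c,rad,z0,z1):
    t=np.linspace(0,2*np.pi,24);return np.array([[c[0]+rad*np.cos(a),c[1]+rad*np.sin(a),z] for a in t for z in(z0,z1)])
RACK=[box(-.017,.017,-.055,.055,0,.038)]
HOLD=[box(-.075,.075,-.15,.15,0,.012),box(-.065,.065,-.14,-.128,0,.026),box(-.055,.055,0,.12,0,.05),cyl((0,.06),.028,.054,.076),cyl((0,.06),.012,.076,.095)]
def render(p,parts,q):
    m=np.zeros((1600,2560),np.uint8);c,s=np.cos(q[2]),np.sin(q[2])
    for P in parts:
        W=P@np.array([[c,s,0],[-s,c,0],[0,0,1]])+[q[0],q[1],0]
        h=cv2.convexHull(np.array([proj(p,w)*4+1.5 for w in W]).astype(np.float32))
        cv2.fillConvexPoly(m,np.round(h).astype(np.int32),255)
    return cv2.resize(m,(640,400),interpolation=cv2.INTER_AREA)/255.
def fit(views,parts,q0):
    def f(q):
        l=0
        for p,m in views:
            a=render(p,parts,q);l+=np.abs(a-m).sum()/m.sum()
        return l
    q0=np.array(q0,float);S=np.array([q0+d for d in([0,0,0],[.01,0,0],[0,.01,0],[0,0,.1])])
    o=minimize(f,q0,method="Nelder-Mead",options=dict(initial_simplex=S,xatol=2e-4,fatol=1e-4));return o.x,o.fun
E
python3 - <<'E'
from h import *
s=r.grab_frame("scene");d=r.grab_frame("side")
for t,parts,q in[("magnet_rack",RACK,(.49,-.278,-1.2)),("holder",HOLD,(.535,.136,-.09))]:
    V=[]
    for p in(s,d):
        o=r.outline_of(p,t)
        print(t,[(x["rect"],round(x["conf"],2)) for x in o][:2])
        V.append((p,o[0]["pixels"].astype(float)))
    for v in(V,V[:1],V[1:]):
        for y in ((q[2],q[2]+.4,q[2]-.4) if t=="magnet_rack" else (q[2],)): print(fit(v,parts,(q[0],q[1],y)))
w=r.grab_frame("wrist");o=r.get_obs()
T=rot(o["orientation"]);print("wristcam in tool",T.T@(np.array(w["eye"])-o["tcp_pos"]),T.T@rot(w["attitude"]))
E
```

```text
magnet_rack []Traceback (most recent call last):
  File "<stdin>", line 8, in <module>
IndexError: list index out of range
```

```bash
python3 - <<'E'
from h import *
s=r.grab_frame("scene");d=r.grab_frame("side")
for t,parts,q,c in[("magnet_rack",RACK,(.49,-.278,-1.2),[(390,174),(304,305)]),("holder",HOLD,(.535,.136,-.09),[(290,315),(272,190)])]:
    V=[]
    for n in ("scene","side"):
        for k in range(3):
            p=r.grab_frame(n); o=r.outline_of(p,t)
            o=[x for x in o if np.hypot(x["rect"][0]+x["rect"][2]/2-c[n=="side"][0],x["rect"][1]+x["rect"][3]/2-c[n=="side"][1])<40]
            if o: break
        print(t,n,[(x["rect"],round(x["conf"],2),x["pixels"].sum()) for x in o][:2])
        if o: V.append((p,o[0]["pixels"].astype(float)))
    for v in([V]+[[x] for x in V]):
        for y in ((q[2],q[2]+.5,q[2]-.5) if t=="magnet_rack" else (q[2],)): print(fit(v,parts,(q[0],q[1],y)))
w=r.grab_frame("wrist");o=r.get_obs()
T=rot(o["orientation"]);print("wristcam in tool",T.T@(np.array(w["eye"])-o["tcp_pos"]),T.T@rot(w["attitude"]),o["clock"])
E
```

```text
magnet_rack scene [([366.8, 160.4, 47.6, 28.5], 0.98, np.int64(898))]
magnet_rack side [([274.3, 284.9, 57.3, 40.7], 0.71, np.int64(1498))]
(array([ 0.48692045, -0.27886792, -1.62245914]), np.float64(0.20938010072792518))
(array([ 0.4872836 , -0.27917049, -1.61243655]), np.float64(0.2064560395271486))
(array([ 0.48687752, -0.27880222, -1.59522594]), np.float64(0.21225284235626685))
(array([ 0.48697095, -0.28029212, -1.58600094]), np.float64(0.10156338704746934))
(array([ 0.4862265 , -0.28002465, -1.57961296]), np.float64(0.10144547796847024))
(array([ 0.48568361, -0.28042463, -1.62040062]), np.float64(0.09928381152015371))
(array([ 0.48772104, -0.27746479, -1.61369061]), np.float64(0.08191837482656614))
(array([ 0.4885955 , -0.27781315, -1.62233666]), np.float64(0.08180318856514568))
(array([ 0.48849995, -0.27801992, -1.61817173]), np.float64(0.08267755700411006))
holder scene [([217.2, 236.1, 145.3, 163.9], 0.75, np.int64(11978)), ([295.0, 271.0, 31.3, 28.6], 0.37, np.int64(434))]
holder side [([236.7, 147.5, 75.7, 80.9], 0.76, np.int64(3858))]
(array([ 0.54057264,  0.12991747, -0.07759493]), np.float64(0.0696574927563787))
(array([ 0.5400262 ,  0.12929923, -0.08597435]), np.float64(0.018777562786677533))
(array([ 0.54270655,  0.13406042, -0.08450578]), np.float64(0.029820388497545206))
wristcam in tool [ 6.98589098e-02  8.56381830e-05 -1.41721330e-01] [[-1.13435083e-03  9.60929150e-01  2.76792128e-01]
 [ 9.99999152e-01  9.13022970e-04  9.28492741e-04]
 [ 6.39498170e-04  2.76792946e-01 -9.60929371e-01]] 1.7
```

Call:
{"api": "apply_moves", "payload": {"rows": [[-0.2, -0.13, 0, 0, 0, 0], [-0.4, -0.26, 0, 0, 0, 0], [-0.6, -0.39, 0, 0, 0, 0], [-0.8, -0.51, 0, 0, 0, 0], [-1, -0.64, 0, 0, 0, 0]], "claw": 1}}

```text
clock: 2.33
tcp_pos: [0.3768, 0.4307, 0.2316]
orientation: [0.413, 3.114, 0.001]
contact_force: [0.2, -0.2, 0.0]
grip_width: 0.0854
gripper_force: 0.0
```

```bash
cat >> h.py <<'E'
def to(pos,ydir):
    """tool-frame scaled row to reach pos, pointing down, tool y along world angle ydir (rad, mod pi)"""
    o=r.get_obs();T=rot(o["orientation"]);a=np.arctan2(T[1,1],T[0,1])
    t=ydir+np.pi*np.round((a-ydir)/np.pi)
    y=np.array([np.cos(t),np.sin(t),0]);z=np.array([0,0,-1.]);D=np.c_[np.cross(y,z),y,z]
    s=T.T@(np.array(pos)-o["tcp_pos"])/.25;w=R.from_matrix(T.T@D).as_rotvec()/(np.pi/2)
    print("row",np.round(s,3),np.round(w,3),"mm",round(np.linalg.norm(s)*250,1),"deg",round(np.linalg.norm(w)*90,1),"clk",round(o["clock"],2),"w",round(o["grip_width"],4),"F",np.round(o["contact_force"],1),"tcp",np.round(o["tcp_pos"],4),"j",np.round(o["joints"],2))
E
python3 -c "
from h import *
to((.5,.2,.22),1.53)"
```

```text
row [-0.716 -0.763  0.046] [ 0.001  0.    -0.142] mm 261.8 deg 12.8 clk 2.33 w 0.0854 F [ 0.2 -0.2  0. ] tcp [0.3768 0.4307 0.2316] j [-1.04  0.31  0.1   1.81 -0.04  1.02  0.38]
```

Call:
{"api": "apply_moves", "payload": {"rows": [[-0.14, -0.15, 0, 0, 0, -0.03], [-0.29, -0.31, 0.01, 0, 0, -0.06], [-0.43, -0.46, 0.03, 0, 0, -0.09], [-0.57, -0.61, 0.04, 0, 0, -0.12], [-0.716, -0.763, 0.046, 0, 0, -0.142]]}}

```text
clock: 2.95
tcp_pos: [0.4993, 0.1998, 0.2199]
orientation: [0.061, 3.141, 0.001]
contact_force: [1.1, 0.2, -0.3]
grip_width: 0.0854
gripper_force: 0.0
```

```bash
python3 -c "
from h import *
to((.49,-.05,.22),1.53)"
```

```text
row [-0.002 -1.    -0.001] [0.    0.    0.001] mm 250.0 deg 0.1 clk 2.95 w 0.0854 F [ 1.1  0.2 -0.3] tcp [0.4993 0.1998 0.2199] j [-0.65  0.26  0.19  1.91 -0.06  0.98  1.09]
```

Call:
{"api": "apply_moves", "payload": {"rows": [[0, -0.24, 0, 0, 0, 0], [0, -0.48, 0, 0, 0, 0], [0, -0.72, 0, 0, 0, 0], [0, -0.96, 0, 0, 0, 0], [0, -1, 0, 0, 0, 0]]}}

```text
clock: 3.58
tcp_pos: [0.4879, -0.0533, 0.2202]
orientation: [0.076, 3.14, -0.001]
contact_force: [0.9, 0.6, 0.5]
grip_width: 0.0855
gripper_force: 0.0
```

Call:
{"api": "apply_moves", "payload": {"rows": [[0, -0.24, 0.04, 0, 0, 0], [0, -0.48, 0.08, 0, 0, 0], [0, -0.72, 0.16, 0, 0, 0], [0, -0.9, 0.24, 0, 0, 0], [0, -0.92, 0.28, 0, 0, 0]]}}

```text
clock: 4.2
tcp_pos: [0.4782, -0.2813, 0.1489]
orientation: [-0.071, -3.14, 0.002]
contact_force: [-0.0, 0.3, 0.2]
grip_width: 0.0855
gripper_force: 0.0
```

```bash
python3 - <<'E'
from h import *
w=r.grab_frame("wrist");save(w,"w1")
o=r.outline_of(w,"magnet_rack");print([(x["rect"],round(x["conf"],2)) for x in o])
if o:
    q,f=fit([(w,o[0]["pixels"].astype(float))],RACK,(.487,-.279,-1.61));print(q,f)
    to((q[0],q[1],.02),q[2])
E
```

```text
[([304.7, 132.2, 37.2, 128.7], 0.92)]
[ 0.48704186 -0.27971225 -1.60502849] 0.03470022814530127
row [-0.034 -0.007  0.514] [ 0.001 -0.001 -0.004] mm 128.9 deg 0.4 clk 4.3 w 0.0849 F [ 1.2  0.6 -0.5] tcp [ 0.4788 -0.2777  0.1486] j [ 0.08  0.4   0.42  1.95 -0.22  0.84  2.15]
```

Call:
{"api": "apply_moves", "payload": {"rows": [[-0.034, -0.007, 0.15, 0, 0, 0], [-0.034, -0.007, 0.3, 0, 0, 0], [-0.034, -0.007, 0.42, 0, 0, 0], [-0.034, -0.007, 0.5, 0, 0, 0], [-0.034, -0.007, 0.52, 0, 0, 0]]}}

```text
clock: 4.92
tcp_pos: [0.4882, -0.2779, 0.0192]
orientation: [-0.059, -3.14, -0.003]
contact_force: [0.4, 0.8, 0.1]
grip_width: 0.0854
gripper_force: 0.0
```

Call:
{"api": "apply_moves", "payload": {"rows": [[0, 0, 0, 0, 0, 0], [0, 0, 0, 0, 0, 0], [0, 0, 0, 0, 0, 0], [0, 0, 0, 0, 0, 0], [0, 0, 0, 0, 0, 0]], "claw": 0, "newtons": 30}}

```text
clock: 5.55
tcp_pos: [0.4883, -0.2805, 0.0208]
orientation: [0.064, 3.139, 0.0]
contact_force: [-0.9, 2.3, 7.2]
grip_width: 0.033
gripper_force: 31.0
```

```bash
python3 - <<'E'
from h import *
w=r.grab_frame("side");save(w,"s1")
to((.487,-.279,.12),-1.605)
E
```

```text
row [ 0.005  0.006 -0.397] [ 0.     0.001 -0.004] mm 99.2 deg 0.4 clk 5.6 w 0.0336 F [-1.1  1.7  7.6] tcp [ 0.4883 -0.2806  0.0208] j [ 0.16  0.6   0.33  1.99 -0.33  0.6   2.24]
```

Call:
{"api": "apply_moves", "payload": {"rows": [[0, 0, -0.2, 0, 0, 0], [0, 0, -0.4, 0, 0, 0], [0.0, 0.2, -0.45, 0, 0, 0.01], [-0.05, 0.44, -0.45, 0, 0, 0.02], [-0.1, 0.66, -0.45, 0, 0, 0.033]]}}

```text
clock: 6.22
tcp_pos: [0.5195, -0.1149, 0.1329]
orientation: [0.147, 3.137, 0.001]
contact_force: [1.8, -0.3, -0.9]
grip_width: 0.0335
gripper_force: 30.7
```

```bash
python3 - <<'E'
from h import *
w=r.grab_frame("wrist");save(w,"w2")
for t in("holder","bay","magnet_rack"):
    o=r.landmark_of(w,t);print(t,[(np.round(x["point"],1),round(x["conf"],2)) for x in o],[np.round(atz(w,x["point"],{"holder":0,"bay":.012}.get(t,.1)),4) for x in o])
b=np.array([.5306,.0194])
for q in [(.540,.1293,-.086)]:
    c,s=np.cos(q[2]),np.sin(q[2])
    for l in[(-.065,-.128,.026),(.065,-.128,.026),(-.075,-.15,.012),(.075,-.15,.012),(-.055,0,.05)]:
        X=(q[0]+c*l[0]-s*l[1],q[1]+s*l[0]+c*l[1],l[2]);print(l,np.round(proj(w,X),1))
to((.5306,.0194,.13),np.pi/2-.085)
E
```

```text
holder [(array([585.6, 179.4]), 0.97)] [array([0.5388, 0.1293, 0.    ])]
bay [(array([471.4, 187. ]), 0.81)] [array([0.5324, 0.0193, 0.012 ])]
magnet_rack [(array([318.7, 226.4]), 0.6)] [array([ 0.521 , -0.1153,  0.1   ])]
(-0.065, -0.128, 0.026) [468.2 109.1]
(0.065, -0.128, 0.026) [449.9 259.1]
(-0.075, -0.15, 0.012) [434.7  96.4]
(0.075, -0.15, 0.012) [419.6 261.6]
(-0.055, 0, 0.05) [661.7 122.4]
row [0.003 0.541 0.009] [ 0.    -0.    -0.003] mm 135.3 deg 0.3 clk 6.42 w 0.0331 F [ 0.2 -0.8 -0.8] tcp [ 0.5194 -0.1154  0.1323] j [-0.23  0.39  0.41  2.01 -0.22  0.79  1.79]
```

View pics/w2.png

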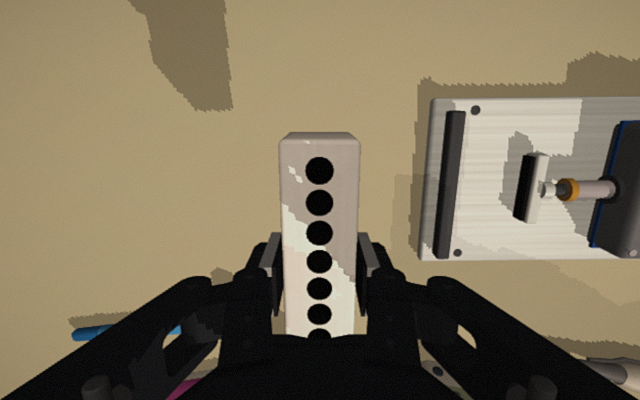

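```bash
python3 - <<'E'
from h import *
w=r.grab_frame("wrist")
q=(.540,.1293,-.086);c,s=np.cos(q[2]),np.sin(q[2])
for u in[(524,155),(515,219),(536,155),(527,222)]:
    X=atz(w,u,.029)[:2]-q[:2];print(u,np.round([c*X[0]+s*X[1],-s*X[0]+c*X[1]],4))
to((.5307,.0217,.132),np.pi/2-.086)
E
```

```text
(524, 155) [-0.03   -0.0812]
(515, 219) [ 0.0247 -0.079 ]
(536, 155) [-0.03   -0.0716]
(527, 222) [ 0.0275 -0.0683]
row [0.004 0.557 0.001] [-0.    -0.    -0.004] mm 139.3 deg 0.4 clk 6.47 w 0.0331 F [-0.8  0.2 -0.6] tcp [ 0.519  -0.1172  0.1324] j [-0.23  0.39  0.41  2.01 -0.22  0.79  1.79]
```

Call:
{"api": "apply_moves", "payload": {"rows": [[0, 0.2, 0, 0, 0, 0], [0, 0.4, 0, 0, 0, 0], [0.003, 0.52, 0, 0, 0, -0.002], [0.003, 0.55, 0, 0, 0, -0.002], [0.003, 0.55, 0, 0, 0, -0.002]]}}

```text
clock: 7.1
tcp_pos: [0.5312, 0.0185, 0.1323]
orientation: [-0.144, -3.138, 0.001]
contact_force: [-0.5, 0.4, -0.4]
grip_width: 0.0332
gripper_force: 30.7
```

```bash
python3 - <<'E'
from h import *
to((.5307,.0217,.036),np.pi/2-.086)
E
```

```text
row [0.003 0.013 0.385] [-0.001  0.    -0.004] mm 96.4 deg 0.3 clk 7.1 w 0.0332 F [-0.5  0.4 -0.4] tcp [0.5312 0.0185 0.1323] j [-0.46  0.38  0.39  2.01 -0.2   0.78  1.52]
```

Call:
{"api": "apply_moves", "payload": {"rows": [[0.003, 0.008, 0.1, 0, 0, -0.002], [0.003, 0.008, 0.2, 0, 0, -0.002], [0.003, 0.008, 0.28, 0, 0, -0.002], [0.003, 0.008, 0.34, 0, 0, -0.002], [0.003, 0.008, 0.34, 0, 0, -0.002]]}}

```text
clock: 7.72
tcp_pos: [0.5299, 0.0208, 0.0465]
orientation: [-0.139, -3.137, 0.002]
contact_force: [0.5, 0.5, -1.0]
grip_width: 0.0332
gripper_force: 30.7
```

```bash
python3 - <<'E'
from h import *
P=[]
for k in range(6):
    w=r.grab_frame("side" if k<5 else "wrist");P.append(r.get_obs()["tcp_pos"])
print(np.round(np.mean(P,0),4),np.round(np.std(P,0),4))
save(w,"w3")
to((.5307,.0217,.033),np.pi/2-.086)
E
```

```text
[0.5311 0.0219 0.0479] [0.0003 0.0004 0.0003]
row [ 0.002 -0.003  0.06 ] [ 0.     0.001 -0.   ] mm 15.0 deg 0.1 clk 8.03 w 0.0332 F [-1.   0.3 -1.8] tcp [0.5312 0.0224 0.048 ] j [-0.41  0.52  0.32  2.06 -0.28  0.61  1.58]
```

View pics/w3.png

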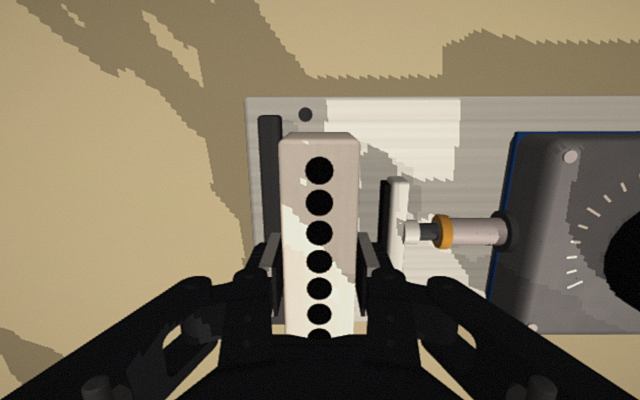

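The rack sits parallel to the fence, with the fence edge at column 282 and the rack's left side just right of it. The jaw face is at column 383, clear of the right finger. Lowering now.

Call:
{"api": "apply_moves", "payload": {"rows": [[0, -0.003, 0.03, 0, 0, 0], [0, -0.003, 0.05, 0, 0, 0], [0, -0.003, 0.058, 0, 0, 0], [0, -0.003, 0.06, 0, 0, 0]]}}

```text
clock: 8.52
tcp_pos: [0.5301, 0.0216, 0.0327]
orientation: [-0.136, -3.137, -0.001]
contact_force: [-5.3, 0.3, 14.4]
grip_width: 0.0339
gripper_force: 32.6
```

Call:
{"api": "apply_moves", "payload": {"rows": [[0, 0, -0.003, 0, 0, 0], [0, 0, -0.003, 0, 0, 0], [0, 0, -0.003, 0, 0, 0]], "claw": 0.52}}

```text
clock: 8.9
tcp_pos: [0.5307, 0.0216, 0.033]
orientation: [0.136, 3.139, -0.0]
contact_force: [0.0, 0.3, -0.6]
grip_width: 0.0442
gripper_force: 0.0
```

Call:
{"api": "apply_moves", "payload": {"rows": [[0, 0, -0.04, 0, 0, 0], [0, 0, -0.1, 0, 0, 0], [0, 0, -0.2, 0, 0, 0], [0, 0, -0.4, 0, 0, 0], [0, 0, -0.4, 0, 0, 0]]}}

```text
clock: 9.52
tcp_pos: [0.5336, 0.0217, 0.1375]
orientation: [0.136, 3.131, 0.004]
contact_force: [1.3, 0.3, -0.1]
grip_width: 0.0444
gripper_force: 0.0
```

```bash
python3 - <<'E'
from h import *
w=r.grab_frame("wrist");save(w,"w4")
q=(.540,.1293,-.086);c,s=np.cos(q[2]),np.sin(q[2])
o=r.outline_of(w,"magnet_rack");print([(x["rect"],round(x["conf"],2)) for x in o])
for n in("ring_mid","fine_mark"):
    for x in r.landmark_of(w,n): print(n,x["point"],x["conf"],atz(w,x["point"],.065 if n=="ring_mid" else .095))
to((.5452,.1891,.15),np.pi/2-.086)
E
```

```text
[([294.7, 114.4, 46.8, 142.9], 0.91)]
ring_mid [550.8, 199.3] 0.96 [0.54554786 0.19092548 0.065     ]
fine_mark [592.6, 204.8] 0.76 [0.53997436 0.19481152 0.095     ]
row [-0.003  0.672 -0.069] [-0.    -0.001 -0.   ] mm 169.0 deg 0.1 clk 9.72 w 0.0444 F [ 0.3 -0.7 -0. ] tcp [0.5299 0.0217 0.1327] j [-0.47  0.38  0.39  2.01 -0.2   0.78  1.52]
```

View pics/w4.png

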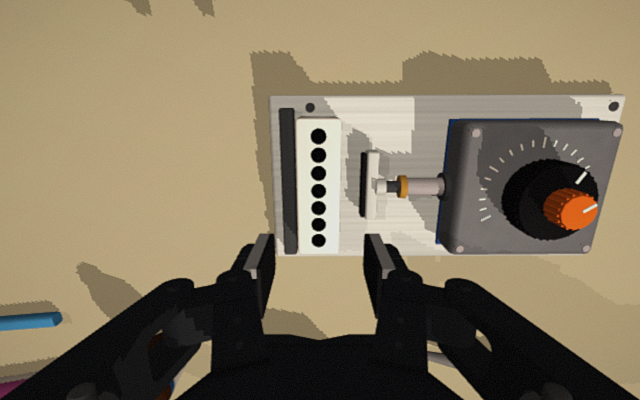

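The rack stands upright and parallel to the fence (fence edge at column 297, rack at columns 298–340). The jaw is clear at column 362, the ring centre is near (550,199), and the fine mark is at (590,209). Next I'll go over the ring with the tool pre-turned counter-clockwise.

Call:
{"api": "apply_moves", "payload": {"rows": [[0, 0.14, -0.07, 0, 0, -0.08], [0, 0.3, -0.07, 0, 0, -0.17], [0, 0.46, -0.07, 0, 0, -0.26], [0, 0.6, -0.07, 0, 0, -0.34], [0, 0.677, -0.07, 0, 0, -0.42]], "claw": 1, "newtons": 60}}

```text
clock: 10.35
tcp_pos: [0.5442, 0.1925, 0.1492]
orientation: [0.898, -3.008, -0.001]
contact_force: [0.6, -0.2, -0.1]
grip_width: 0.0851
gripper_force: 0.0
```

```bash
python3 - <<'E'
from h import *
w=r.grab_frame("wrist");w=r.grab_frame("wrist");save(w,"w5")
C=[]
o=r.landmark_of(w,"ring_mid");print([(x["point"],x["conf"],atz(w,x["point"],.065)) for x in o])
o=r.landmark_of(w,"fine_mark");print([(x["point"],x["conf"],atz(w,x["point"],.095)) for x in o])
to((.5455,.1903,.056),np.pi/2-.086+.65)
E
```

```text
[([315.1, 194.2], 0.57, array([0.54244427, 0.18985775, 0.065     ]))]
[([323.8, 207.6], 0.6, array([0.53961617, 0.19539896, 0.095     ]))]
row [-0.006  0.001  0.374] [-0.    -0.001  0.004] mm 93.6 deg 0.4 clk 10.55 w 0.0853 F [-1.  -1.   0.5] tcp [0.5446 0.1893 0.1496] j [-0.6   0.41  0.2   1.88 -0.11  0.86  1.8 ]
```

View pics/w5.png

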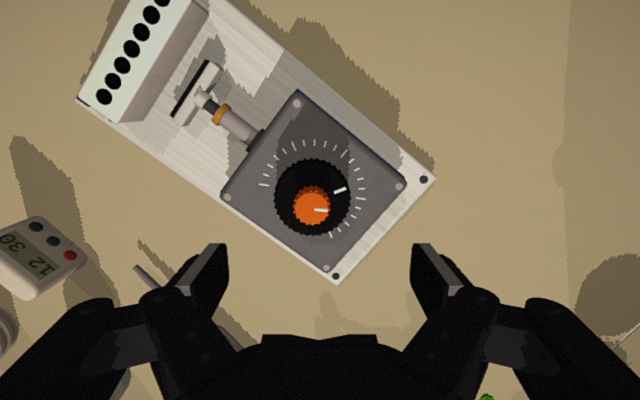

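```bash
python3 - <<'E'
from h import *
w=r.grab_frame("wrist")
a=r.outline_of(w,"coarse_ring");b=r.outline_of(w,"fine_knob")
print([(x["rect"],x["conf"]) for x in a],[(x["rect"],x["conf"]) for x in b])
F=[cyl((0,0),.012,.076,.095)];G=[cyl((0,0),.028,.054,.076)]
if b: print("knob",fit([(w,b[0]["pixels"].astype(float))],F,(.5455,.1903,0)))
if a and b: print("both",fit([(w,(a[0]["pixels"]|b[0]["pixels"]).astype(float))],F+G,(.5455,.1903,0)))
m=(w["pixels"].astype(int)[...,0]-w["pixels"].astype(int)[...,2]>90);m[:170]=0;m[240:]=0;m[:,:280]=0;m[:,350:]=0
print(m.sum(),"orange",fit([(w,m.astype(float))],F,(.5455,.1903,0)))
E
```

```text
[([280.0, 164.6, 74.8, 75.2], 0.9)] [([300.4, 190.9, 36.6, 38.8], 0.74)]
knob (array([0.54518037, 0.1884669 , 0.02663432]), np.float64(0.04947967065614125))
both (array([0.54560617, 0.18848643, 0.01573611]), np.float64(0.029578060662419206))
964 orange (array([0.54542674, 0.1889571 , 0.0389312 ]), np.float64(0.23724676592628752))
```

Call:
{"api": "apply_moves", "payload": {"rows": [[-0.002, -0.005, 0.12, 0, 0, 0], [-0.002, -0.005, 0.24, 0, 0, 0], [-0.002, -0.005, 0.32, 0, 0, 0], [-0.002, -0.005, 0.37, 0, 0, 0], [-0.002, -0.005, 0.388, 0, 0, 0]]}}

```text
clock: 11.32
tcp_pos: [0.5462, 0.1888, 0.0531]
orientation: [0.886, -3.013, 0.001]
contact_force: [-0.0, 0.0, 0.2]
grip_width: 0.085
gripper_force: 0.0
```

Call:
{"api": "apply_moves", "payload": {"rows": [[0, 0, 0, 0, 0, 0], [0, 0, 0, 0, 0, 0], [0, 0, 0, 0, 0, 0], [0, 0, 0, 0, 0, 0]], "claw": 0, "newtons": 60}}

```text
clock: 11.82
tcp_pos: [0.5466, 0.1901, 0.0549]
orientation: [-0.888, 3.012, 0.002]
contact_force: [-2.1, -0.9, 5.5]
grip_width: 0.0543
gripper_force: 62.2
```

```bash
cat >> h.py <<'E'
def st():
    M=[];A=[];F=[]
    for k in range(4):
        r.grab_frame("wrist");o=r.get_obs();T=rot(o["orientation"]);M.append(o["moment"]);F.append(o["contact_force"]);A.append(np.arctan2(T[1,1],T[0,1]))
    print("yaw",np.round(np.mean(A),4),"Mz",np.round(np.array(M)[:,2],3),"F",np.round(np.mean(F,0),1),"w",o["grip_width"],o["gripper_force"],"tcp",np.round(o["tcp_pos"],4),"clk",o["clock"])
E
python3 -c "
from h import *
st()"
```

```text
yaw 2.1441 Mz [-0.004 -0.031 -0.056 -0.079] F [-2.5  0.2  5.9] w 0.05397761780618951 62.24411487579346 tcp [0.5466 0.1901 0.0549] clk 12.025
```

Call:
{"api": "apply_moves", "payload": {"rows": [[0, 0, 0, 0, 0, 0.1], [0, 0, 0, 0, 0, 0.2], [0, 0, 0, 0, 0, 0.3], [0, 0, 0, 0, 0, 0.4], [0, 0, 0, 0, 0, 0.5]]}}

```text
clock: 12.65
tcp_pos: [0.5468, 0.1889, 0.0549]
orientation: [0.34, 3.122, 0.0]
contact_force: [-2.1, -3.8, 6.5]
grip_width: 0.0542
gripper_force: 62.5
```

```bash
python3 -c "
from h import *
st()"
```

```text
yaw 1.3537 Mz [-0.235 -0.276 -0.236 -0.252] F [-2.  -2.4  7. ] w 0.05379757817539134 62.68496632575989 tcp [0.5468 0.1889 0.0549] clk 12.85
```

Call:
{"api": "apply_moves", "payload": {"rows": [[0, 0, 0, 0, 0, 0.1], [0, 0, 0, 0, 0, 0.2], [0, 0, 0, 0, 0, 0.3], [0, 0, 0, 0, 0, 0.34]]}}

```text
clock: 13.35
tcp_pos: [0.5464, 0.1881, 0.0549]
orientation: [1.15, 2.923, -0.001]
contact_force: [-3.5, -4.2, 9.6]
grip_width: 0.0542
gripper_force: 63.3
```

```bash
python3 -c "
from h import *
st()"
```

```text
yaw 0.8216 Mz [-0.144 -0.239 -0.212 -0.225] F [-3.8 -4.3  8.9] w 0.0538861682768296 63.19139242172241 tcp [0.5464 0.1881 0.0549] clk 13.55
```

Call:
{"api": "apply_moves", "payload": {"rows": [[0, 0, 0, 0, 0, 0], [0, 0, 0, 0, 0, 0], [0, 0, 0, 0, 0, 0], [0, 0, 0, 0, 0, 0]], "claw": 1}}

```text
clock: 14.05
tcp_pos: [0.5463, 0.1897, 0.0536]
orientation: [1.144, 2.926, 0.0]
contact_force: [-0.5, -0.3, -0.4]
grip_width: 0.0857
gripper_force: 0.0
```

Call:
{"api": "apply_moves", "payload": {"rows": [[0, 0, -0.1, 0, 0, 0], [0, 0, -0.25, 0, 0, -0.1], [0, 0, -0.38, 0, 0, -0.2], [0, 0, -0.38, 0, 0, -0.3], [0, 0, -0.38, 0, 0, -0.41]]}}

```text
clock: 14.68
tcp_pos: [0.5465, 0.1897, 0.1491]
orientation: [0.151, 3.137, 0.001]
contact_force: [-0.3, 0.5, -0.9]
grip_width: 0.0855
gripper_force: 0.0
```

```bash
cat > look.py <<'E'
from h import *
import sys
st();w=r.grab_frame("wrist");save(w,sys.argv[1])
for n in("fine_mark","ram"):
    print(n,[(np.round(x["point"],1),round(x["conf"],2),np.round(atz(w,x["point"],.095 if n=="fine_mark" else .027),4)) for x in r.landmark_of(w,n)])
q=(.540,.1293,-.086);c,s=np.cos(q[2]),np.sin(q[2])
for l in[(0,-.128,.026),(0,-.094,.050),(0,-.128+.034+.008,.029),(0,-.034,.027)]:
    print(l,np.round(proj(w,(q[0]+c*l[0]-s*l[1],q[1]+s*l[0]+c*l[1],l[2])),1))
o=r.outline_of(w,"magnet_rack")
if o: print("rack",fit([(w,o[0]["pixels"].astype(float))],[p+[0,0,.012] for p in RACK],(.5307,.0217,-1.657)))
E
python3 look.py w6
```

```text
yaw 1.4704 Mz [-0.02  -0.051  0.01  -0.035] F [-0.1 -0.1 -0.2] w 0.08543578164605205 0.0 tcp [0.5462 0.1893 0.1485] clk 14.875
fine_mark [(array([328.3, 201.8]), 0.65, array([0.5392, 0.1962, 0.095 ]))]
ram [(array([186., 189.]), 0.6, array([0.5356, 0.0715, 0.027 ]))]
(0, -0.128, 0.026) [108.2 189.7]
(0, -0.094, 0.05) [130.3 196.6]
(0, -0.086, 0.029) [153.4 189.6]
(0, -0.034, 0.027) [212.9 187.8]
rack (array([ 0.52812046,  0.02225436, -1.65672063]), np.float64(0.07810530299721967))
```

View pics/w6.png

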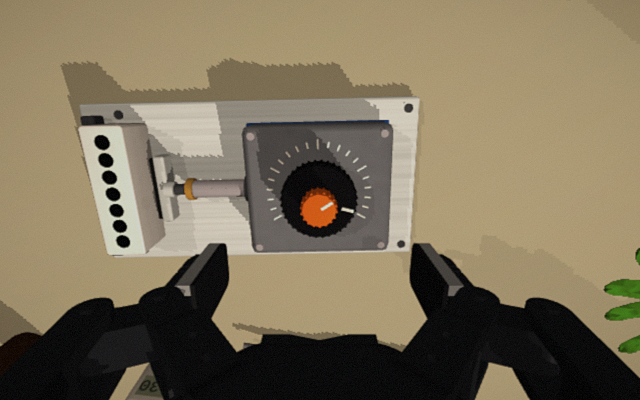

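Ring turned about 1.32 rad (its mark is now at (348,211)). The fine mark hasn't moved in the world. The jaw face at (154,187) is a few mm from the rack. Second grasp.

Call:
{"api": "apply_moves", "payload": {"rows": [[0, 0, 0.12, 0, 0, 0], [0, 0, 0.24, 0, 0, 0], [0, 0, 0.32, 0, 0, 0], [0, 0, 0.37, 0, 0, 0], [0, 0, 0.38, 0, 0, 0]]}}

```text
clock: 15.7
tcp_pos: [0.546, 0.1894, 0.053]
orientation: [-0.161, -3.137, 0.001]
contact_force: [0.1, -0.0, -0.4]
grip_width: 0.0856
gripper_force: 0.0
```

Call:
{"api": "apply_moves", "payload": {"rows": [[0, 0, 0, 0, 0, 0], [0, 0, 0, 0, 0, 0], [0, 0, 0, 0, 0, 0], [0, 0, 0, 0, 0, 0]], "claw": 0, "newtons": 60}}

```text
clock: 16.2
tcp_pos: [0.5468, 0.189, 0.055]
orientation: [0.161, 3.136, 0.0]
contact_force: [-1.8, -1.7, 7.4]
grip_width: 0.0538
gripper_force: 62.1
```

Call:
{"api": "apply_moves", "payload": {"rows": [[0, 0, 0, 0, 0, 0.08], [0, 0, 0, 0, 0, 0.16], [0, 0, 0, 0, 0, 0.22], [0, 0, 0, 0, 0, 0.28], [0, 0, 0, 0, 0, 0.32]]}}

```text
clock: 16.82
tcp_pos: [0.5465, 0.1882, 0.055]
orientation: [0.939, 2.998, -0.001]
contact_force: [-3.0, -4.1, 9.1]
grip_width: 0.054
gripper_force: 62.7
```

```bash
python3 - <<'E'
from h import *
st();st()
for k in range(3):
    w=r.grab_frame("wrist");o=r.landmark_of(w,"ram");print([(x["point"],x["conf"]) for x in o])
E
```

```text
yaw 0.9633 Mz [-0.068 -0.285 -0.24  -0.216] F [-2.9 -3.9  9.1] w 0.05419620796142137 62.72373676300049 tcp [0.5465 0.1882 0.055 ] clk 17.025
yaw 0.9643 Mz [-0.284 -0.271 -0.272 -0.275] F [-3.1 -3.3  8.8] w 0.05420394976059794 62.725303173065186 tcp [0.5465 0.1882 0.055 ] clk 17.225
[]
[]
[]
```

Call:
{"api": "apply_moves", "payload": {"rows": [[0, 0, 0, 0, 0, 0.02], [0, 0, 0, 0, 0, 0.04], [0, 0, 0, 0, 0, 0.05]]}}

```text
clock: 17.9
tcp_pos: [0.5464, 0.1881, 0.055]
orientation: [1.054, 2.959, -0.001]
contact_force: [-3.0, -4.8, 9.4]
grip_width: 0.0542
gripper_force: 62.7
```

```bash
cat >> h.py <<'E'
def mz(n=12):
    M=[];A=[]
    for k in range(n):
        w=r.grab_frame("wrist");o=r.get_obs();T=rot(o["orientation"]);M.append(o["moment"][2]);A.append(np.arctan2(T[1,1],T[0,1]))
    print("yaw %.4f Mz %.3f +- %.3f"%(np.mean(A),np.mean(M),np.std(M)/n**.5),"tau7",o["tau"][6],"clk",o["clock"]);return w
E
python3 -c "
from h import *
mz(8)"
```

```text
yaw 0.8866 Mz 0.054 +- 0.011 tau7 -0.06566045572981238 clk 18.3
```

Call:
{"api": "apply_moves", "payload": {"rows": [[0, 0, 0, 0, 0, 0.02], [0, 0, 0, 0, 0, 0.04], [0, 0, 0, 0, 0, 0.05]]}}

```text
clock: 18.68
tcp_pos: [0.5463, 0.188, 0.055]
orientation: [1.169, 2.916, -0.001]
contact_force: [-3.4, -4.7, 9.6]
grip_width: 0.0543
gripper_force: 62.7
```

```bash
python3 -c "
from h import *
save(mz(8),'w7')"
```

```text
yaw 0.8081 Mz 0.108 +- 0.014 tau7 -0.09453054517507553 clk 19.075
```

View pics/w7.png

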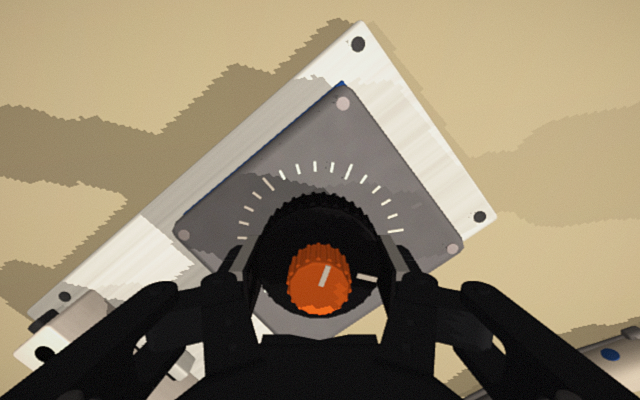

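Dial view: the fine mark is still in place. The jaw is mostly hidden behind the gripper and static torque is ambiguous, so I'll let go and look at the jaw from the w4 viewpoint, where it was uncompressed.

Call:
{"api": "apply_moves", "payload": {"rows": [[0, 0, 0, 0, 0, 0], [0, 0, 0, 0, 0, 0], [0, 0, 0, 0, 0, 0], [0, 0, 0, 0, 0, 0]], "claw": 1}}

```text
clock: 19.58
tcp_pos: [0.5463, 0.1897, 0.0535]
orientation: [1.167, 2.917, 0.0]
contact_force: [0.0, -0.2, 0.4]
grip_width: 0.0853
gripper_force: 0.0
```

Call:
{"api": "apply_moves", "payload": {"rows": [[0, 0, -0.12, 0, 0, 0], [0, 0, -0.25, 0, 0, -0.1], [0, 0, -0.35, 0, 0, -0.2], [0, 0, -0.35, 0, 0, -0.31], [0, 0, -0.35, 0, 0, -0.43]]}}

```text
clock: 20.2
tcp_pos: [0.5464, 0.1897, 0.1415]
orientation: [0.127, 3.138, 0.001]
contact_force: [-0.1, -0.5, -0.0]
grip_width: 0.0855
gripper_force: 0.0
```

```bash
python3 -c "
from h import *
st();to((.5302,.0217,.1327),np.pi/2-.086)"
```

```text
yaw 1.4852 Mz [ 0.018 -0.031 -0.051 -0.049] F [-0.5 -0.3 -0.3] w 0.08519222937619647 0.0 tcp [0.5462 0.1893 0.141 ] clk 20.4
row [ 0.003 -0.674  0.033] [ 0.    -0.    -0.003] mm 168.6 deg 0.3 clk 20.4 w 0.0852 F [-0.5  0.1 -0.8] tcp [0.5462 0.1893 0.141 ] j [-0.8   0.45  0.47  1.9  -0.27  0.85  1.28]
```

Call:
{"api": "apply_moves", "payload": {"rows": [[0, -0.18, 0.01, 0, 0, 0], [0, -0.38, 0.02, 0, 0, 0], [0, -0.56, 0.03, 0, 0, 0], [0.002, -0.66, 0.033, 0, 0, 0], [0.002, -0.674, 0.033, 0, 0, 0]]}}

```text
clock: 21.02
tcp_pos: [0.5307, 0.0196, 0.1327]
orientation: [-0.147, -3.138, 0.001]
contact_force: [0.4, 0.7, 0.4]
grip_width: 0.0857
gripper_force: 0.0
```

```bash
python3 - <<'E'
from h import *
st();w=r.grab_frame("wrist");save(w,"w8")
a=cv2.imread("pics/w4.png")[110:260,265:465];b=w["pixels"][110:260,265:465,::-1]
cv2.imwrite("pics/cmp1.png",cv2.resize(np.hstack([a,b]),(800,300),interpolation=cv2.INTER_CUBIC))
print(w["eye"])
g=lambda im:[int(x) for x in cv2.cvtColor(np.ascontiguousarray(im),cv2.COLOR_BGR2GRAY)[180:192,295:450].mean(0)]
print(g(cv2.imread("pics/w4.png")));print(g(cv2.imread("pics/w8.png")))
E
```

```text
yaw 1.4823 Mz [ 0.05  -0.018 -0.003  0.006] F [0.2 0.5 0.2] w 0.08528805290309259 0.0 tcp [0.5314 0.0233 0.1327] clk 21.225
[0.46177442 0.02929078 0.27440074]
[26, 86, 175, 218, 226, 226, 224, 224, 224, 225, 225, 224, 224, 225, 227, 219, 187, 142, 115, 99, 86, 75, 69, 69, 69, 74, 84, 97, 109, 136, 171, 218, 227, 226, 226, 226, 226, 226, 226, 226, 225, 226, 227, 227, 222, 204, 196, 198, 198, 188, 181, 181, 157, 135, 136, 136, 136, 137, 137, 137, 137, 136, 139, 141, 94, 25, 5, 17, 20, 17, 33, 94, 149, 191, 205, 206, 183, 164, 164, 153, 124, 126, 170, 186, 185, 185, 185, 185, 186, 188, 188, 135, 69, 58, 66, 68, 69, 66, 62, 62, 63, 55, 45, 41, 44, 52, 105, 131, 131, 130, 129, 128, 132, 144, 152, 152, 152, 152, 152, 153, 152, 152, 152, 152, 152, 153, 151, 153, 150, 151, 152, 152, 152, 153, 152, 152, 152, 152, 152, 151, 151, 152, 151, 136, 121, 116, 118, 120, 108, 60, 20, 35, 45, 46, 45]
[210, 210, 209, 210, 211, 210, 210, 210, 211, 212, 200, 172, 144, 114, 92, 76, 63, 56, 56, 58, 64, 83, 103, 125, 160, 195, 212, 213, 212, 212, 212, 212, 212, 212, 212, 213, 212, 213, 216, 217, 143, 26, 5, 27, 85, 136, 167, 176, 178, 160, 142, 139, 143, 140, 145, 143, 148, 156, 154, 153, 150, 144, 139, 123, 94, 81, 82, 88, 91, 96, 94, 92, 111, 100, 63, 48, 73, 96, 103, 102, 99, 98, 105, 111, 117, 121, 128, 130, 128, 127, 124, 121, 121, 121, 125, 129, 124, 121, 121, 128, 133, 129, 127, 124, 121, 121, 121, 121, 124, 127, 123, 119, 120, 119, 118, 118, 118, 118, 118, 118, 117, 118, 117, 117, 117, 116, 116, 116, 115, 116, 116, 116, 116, 116, 115, 115, 115, 115, 116, 114, 115, 113, 104, 90, 84, 83, 84, 82, 74, 50, 28, 28, 36, 39, 40]
```

View pics/cmp1.png

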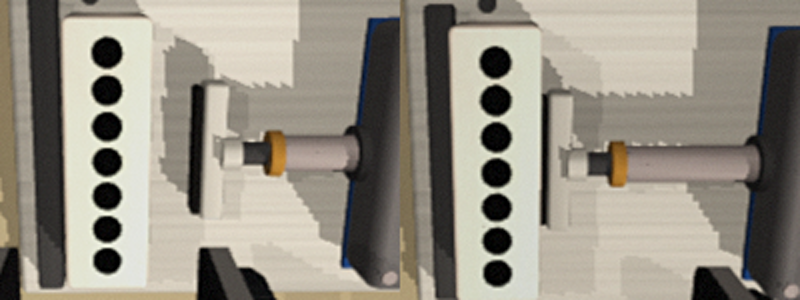

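The left crop is before and the right crop is now. The jaw's black face has just reached the rack (541/2), and the rack lies at the fence with little gap. The jaw-to-gold-ring distance hardly changed (38 vs 34 in crop pixels), so contact is only just starting. I'll measure that properly.

```bash
python3 - <<'E'
from h import *
w=r.grab_frame("wrist");print(w["intrinsics"][0],w["eye"])
q=(.540,.1293,-.086);c,s=np.cos(q[2]),np.sin(q[2])
def hy(u,z):
    X=atz(w,u,z)[:2]-q[:2];return round((-s*X[0]+c*X[1])*1000,1)
for n in("w4","w8"):
    im=cv2.imread(f"pics/{n}.png").astype(int);R_=im[182:192].mean(0)
    g=np.where((R_[:,2]-R_[:,0]>60)&(np.arange(640)>340)&(np.arange(640)<440))[0];print(n,"gold",g.min(),g.max(),"y",hy((g.min()-.5,188),.031),hy((g.max()+.5,188),.031))
    if n=="w4": L=dict(fence=(297-.8,.026),rackL=(296.5,.05),rackR=(340.3,.05),rubL=(359.2,.013),plate=(366.7,.029),plateR=(378.5,.029))
    else: L=dict(fence=(292,.026),rackL=(290,.05),rackR=(335.2,.05),plate=(339.2,.029),plateR=(351.5,.029))
    for k,(u,z) in L.items(): print("  ",k,hy((u,187),z))
print(np.round(cv2.imread("pics/w8.png")[182:192,280:300].mean((0,2))))
E
```

```text
[306.90022054   0.         318.89485982] [0.46175041 0.02930675 0.27439699]
w4 gold 401 407 y -39.5 -33.7
   fence -125.5
   rackL -123.4
   rackR -90.3
   rubL -71.0
   plate -66.9
   plateR -57.2
w8 gold 371 377 y -64.1 -58.3
   fence -129.0
   rackL -128.3
   rackR -94.1
   plate -89.7
   plateR -79.5
[ 41.  35.  40.  41.  40.  40.  40.  40.  39.  36.  53. 141. 196. 208.
 207. 207. 207. 206. 206. 207.]
```

Call:
{"api": "apply_moves", "payload": {"rows": [[0, -0.05, 0, 0, 0, 0], [0, -0.1, 0, 0, 0, 0], [0, -0.1, 0, 0, 0, 0], [0, -0.1, 0, 0, 0, 0]]}}

```text
clock: 21.82
tcp_pos: [0.5289, -0.0033, 0.1328]
orientation: [0.138, 3.139, 0.0]
contact_force: [-0.4, 0.7, -0.5]
grip_width: 0.0853
gripper_force: 0.0
```

```bash
cat > edge.py <<'E'
from h import *
import sys
def edges(im,lo):
    """sub-pixel columns of rubber/plate edge and gold ring edges"""
    S=im.astype(float);g=S[178:194].mean((0,2)) ;R_=(S[184:191,:,2]-S[184:191,:,0]).mean(0)
    x=np.arange(640);sel=(x>370)&(x<425);m=sel&(R_>.5*R_[sel].max());i=np.where(m)[0]
    h=.5*R_[sel].max();a=i[0]-(R_[i[0]]-h)/(R_[i[0]]-R_[i[0]-1]);b=i[-1]+(R_[i[-1]]-h)/(R_[i[-1]]-R_[i[-1]+1])
    d=lo+int(np.argmin(g[lo:lo+20]));t=g[d:d+12];h=(t.min()+t.max())/2;k=int(np.argmax(t>h));p=d+k-(t[k]-h)/(t[k]-t[k-1])
    return np.round([p,a,b,a-p,b-p],2)
if __name__=="__main__":
    w=r.grab_frame("wrist");save(w,sys.argv[1]);o=r.get_obs();print(o["tcp_pos"],o["clock"])
    for n in("w4",sys.argv[1]):
        im=cv2.imread(f"pics/{n}.png");print(n,edges(im,352))
        print(im[178:194,350:415].mean((0,2)).astype(int).tolist())
E
python3 edge.py w9
```

```text
[ 0.52896693 -0.00308433  0.13277864] 21.875
w4 [366.22 400.38 407.71  34.16  41.49]
[134, 134, 135, 134, 135, 134, 134, 137, 139, 92, 24, 5, 17, 20, 16, 32, 92, 147, 187, 202, 203, 182, 164, 166, 156, 128, 132, 168, 179, 177, 177, 177, 177, 178, 178, 177, 138, 90, 83, 90, 92, 93, 89, 86, 86, 92, 73, 44, 39, 42, 52, 94, 114, 114, 114, 112, 112, 119, 136, 145, 145, 145, 145, 145, 146]
w9 [354.65 403.49 411.2   48.83  56.54]
[47, 58, 71, 88, 114, 150, 189, 202, 202, 203, 202, 203, 204, 203, 203, 204, 205, 205, 207, 204, 135, 73, 113, 153, 166, 169, 166, 147, 134, 135, 126, 130, 144, 151, 150, 144, 142, 138, 135, 136, 137, 112, 86, 85, 87, 89, 88, 96, 106, 98, 71, 54, 53, 57, 74, 90, 94, 94, 93, 95, 101, 115, 127, 128, 126]
```

```bash
python3 -c "
from h import *
st();to((.546,.1888,.142),np.pi/2-.086)"
```

```text
yaw 1.484 Mz [ 0.001  0.    -0.025 -0.026] F [-0.1  0.   0.3] w 0.08553793239896419 0.0 tcp [ 0.5289 -0.0029  0.1328] clk 22.075
row [-0.001  0.77  -0.037] [ 0. -0. -0.] mm 192.7 deg 0.0 clk 22.07 w 0.0855 F [-0.2  0.1  0.5] tcp [ 0.5289 -0.0029  0.1328] j [-0.51  0.39  0.5   2.02 -0.26  0.79  1.63]
```

Call:
{"api": "apply_moves", "payload": {"rows": [[0, 0.2, -0.037, 0, 0, 0], [0, 0.4, -0.037, 0, 0, 0], [0, 0.6, -0.037, 0, 0, 0], [0, 0.74, -0.037, 0, 0, 0], [-0.001, 0.77, -0.037, 0, 0, 0]]}}

```text
clock: 22.7
tcp_pos: [0.5456, 0.192, 0.1418]
orientation: [-0.129, -3.139, -0.001]
contact_force: [1.1, -1.0, -0.8]
grip_width: 0.0855
gripper_force: 0.0
```

Call:
{"api": "apply_moves", "payload": {"rows": [[0, 0, 0, 0, 0, 0], [0, 0, 0.12, 0, 0, 0], [0, 0, 0.24, 0, 0, 0], [0, 0, 0.33, 0, 0, 0], [0, 0, 0.352, 0, 0, 0]]}}

```text
clock: 23.32
tcp_pos: [0.5452, 0.186, 0.0529]
orientation: [-0.141, -3.136, 0.003]
contact_force: [-0.6, 0.1, 0.3]
grip_width: 0.0856
gripper_force: 0.0
```

Call:
{"api": "apply_moves", "payload": {"rows": [[0, 0, 0, 0, 0, 0], [0, 0, 0, 0, 0, 0], [0, 0, 0, 0, 0, 0], [0, 0, 0, 0, 0, 0]], "claw": 0, "newtons": 60}}

```text
clock: 23.82
tcp_pos: [0.5469, 0.1891, 0.0559]
orientation: [0.137, 3.137, 0.003]
contact_force: [-1.9, 0.5, 5.0]
grip_width: 0.0539
gripper_force: 62.2
```

```bash
python3 -c "
from h import *
st()"
```

```text
yaw 1.4833 Mz [-0.042 -0.051 -0.044  0.002] F [-1.4  0.1  6. ] w 0.05372179327088206 62.20410704612732 tcp [0.5469 0.189  0.0559] clk 24.025
```

Call:
{"api": "apply_moves", "payload": {"rows": [[0, 0, 0, 0, 0, 0.02], [0, 0, 0, 0, 0, 0.04], [0, 0, 0, 0, 0, 0.06], [0, 0, 0, 0, 0, 0.07]]}}

```text
clock: 24.52
tcp_pos: [0.5468, 0.1889, 0.0558]
orientation: [0.309, 3.125, 0.002]
contact_force: [-1.3, -1.1, 6.4]
grip_width: 0.0543
gripper_force: 62.2
```

```bash
python3 -c "
from h import *
print(r.get_obs()['moment']);st()"
```

```text
[0.09850774 0.34360716 0.35934182]
yaw 1.3736 Mz [0.193 0.118 0.091 0.131] F [-1.8 -0.1  5.7] w 0.05397841658017639 62.28846788406372 tcp [0.5468 0.1888 0.0558] clk 24.725
```

Call:
{"api": "apply_moves", "payload": {"rows": [[0, 0, 0, 0, 0, 0], [0, 0, 0, 0, 0, 0], [0, 0, 0, 0, 0, 0], [0, 0, 0, 0, 0, 0]], "claw": 1}}

```text
clock: 25.22
tcp_pos: [0.546, 0.1885, 0.0541]
orientation: [0.309, 3.126, 0.0]
contact_force: [0.7, 0.3, 0.3]
grip_width: 0.0857
gripper_force: 0.0
```

Call:
{"api": "apply_moves", "payload": {"rows": [[0, 0, -0.12, 0, 0, 0], [0, 0, -0.24, 0, 0, 0], [0, 0, -0.352, 0, 0, -0.03], [0, 0, -0.352, 0, 0, -0.07], [0, 0, -0.352, 0, 0, -0.07]]}}

```text
clock: 25.85
tcp_pos: [0.5459, 0.1885, 0.1423]
orientation: [0.138, 3.138, 0.001]
contact_force: [0.6, 0.0, -1.0]
grip_width: 0.0852
gripper_force: 0.0
```

```bash
python3 -c "
from h import *
st();to((.5289,-.0029,.1328),np.pi/2-.086)"
```

```text
yaw 1.4823 Mz [ 0.008 -0.039  0.027 -0.041] F [-0.2 -0.1 -0.2] w 0.08530645987966891 0.0 tcp [0.5456 0.1883 0.1415] clk 26.05
row [-0.001 -0.768  0.035] [-0.    -0.001 -0.001] mm 192.1 deg 0.1 clk 26.05 w 0.0853 F [ 0.  -0.1  0.2] tcp [0.5456 0.1883 0.1415] j [-0.81  0.45  0.48  1.9  -0.27  0.85  1.29]
```

Call:
{"api": "apply_moves", "payload": {"rows": [[0, -0.2, 0.035, 0, 0, 0], [0, -0.4, 0.035, 0, 0, 0], [0, -0.6, 0.035, 0, 0, 0], [0, -0.74, 0.035, 0, 0, 0], [-0.001, -0.768, 0.035, 0, 0, 0]]}}

```text
clock: 26.68
tcp_pos: [0.5289, -0.0058, 0.1332]
orientation: [-0.145, -3.138, 0.001]
contact_force: [0.6, -0.3, 0.2]
grip_width: 0.0854
gripper_force: 0.0
```

```bash
python3 - <<'E'
from h import *
st();w=r.grab_frame("wrist");save(w,"w10")
for n in("w4","w9","w10"):
    im=cv2.imread(f"pics/{n}.png").astype(float)
    print(n,im[178:194,366:415].mean((0,2)).astype(int).tolist());D=(im[184:191,:,2]-im[184:191,:,0]).mean(0);print("  gold",D[395:415].astype(int).tolist())
c=[cv2.imread(f"pics/{n}.png")[100:260,270:430] for n in("w4","w9","w10")]
cv2.imwrite("pics/cmp2.png",cv2.resize(np.hstack(c),(800,267),interpolation=cv2.INTER_CUBIC))
p=r.landmark_of(w,"fine_mark");print([(x["conf"],atz(w,x["point"],.095)) for x in p])
for t in("dye_bottle","timer","marker_blue"):
    d=r.grab_frame("side");print(t,[(np.round(x["point"]),round(x["conf"],2)) for x in r.landmark_of(d,t)][:1])
E
```

```text
yaw 1.4827 Mz [ 0.002  0.003 -0.017  0.029] F [-0.4  0.1 -0.1] w 0.08554085554530116 0.0 tcp [ 0.5296 -0.0013  0.1331] clk 26.875
w4 [92, 147, 187, 202, 203, 182, 164, 166, 156, 128, 132, 168, 179, 177, 177, 177, 177, 178, 178, 177, 138, 90, 83, 90, 92, 93, 89, 86, 86, 92, 73, 44, 39, 42, 52, 94, 114, 114, 114, 112, 112, 119, 136, 145, 145, 145, 145, 145, 146]
  gold [5, 4, 2, 0, 15, 43, 108, 134, 134, 133, 134, 136, 116, 48, 21, 23, 24, 24, 23, 23]
w9 [205, 205, 207, 204, 135, 73, 113, 153, 166, 169, 166, 147, 134, 135, 126, 130, 144, 151, 150, 144, 142, 138, 135, 136, 137, 112, 86, 85, 87, 89, 88, 96, 106, 98, 71, 54, 53, 57, 74, 90, 94, 94, 93, 95, 101, 115, 127, 128, 126]
  gold [8, 8, 7, 9, 11, 12, 9, 19, 35, 71, 99, 105, 103, 103, 103, 97, 59, 24, 16, 17]
w10 [208, 140, 67, 99, 145, 164, 169, 172, 150, 130, 133, 130, 121, 140, 147, 141, 136, 137, 136, 137, 138, 140, 120, 89, 82, 83, 86, 88, 86, 81, 64, 52, 51, 56, 78, 93, 95, 93, 93, 96, 102, 112, 119, 126, 129, 126, 124, 122, 122]
  gold [8, 10, 12, 24, 43, 82, 106, 107, 105, 103, 105, 95, 45, 19, 17, 18, 19, 18, 18, 19]
[(0.97, array([0.54072411, 0.19513803, 0.095     ]))]
dye_bottle [(array([375., 244.]), 0.9)]
timer [(array([355., 198.]), 0.62)]
marker_blue [(array([392., 301.]), 0.59)]
```

View pics/cmp2.png

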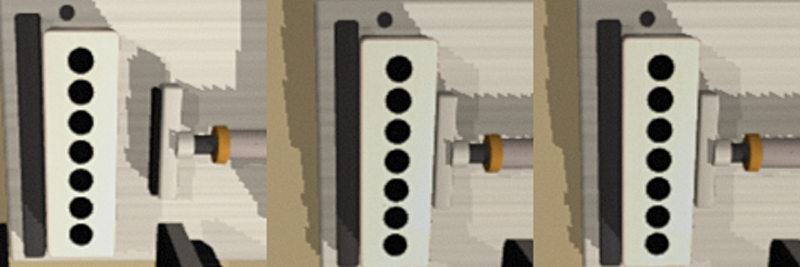

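From left to right, the crops show the start, the previous check and now. The rack is against the fence. The jaw-to-gold-ring gap has shortened by about 3.2 mm since the start, which is roughly 10 N and fits the 0.36 N m torque reading. The fine mark, bottle, timer and marker are where they were, and the gripper is clear.

```bash
python3 -c "
from bench import r
print(r.hand_in())"
```

```text
the job is handed in; nothing more can be done
None
```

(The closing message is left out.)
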